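# Check three syringe plungers and reject the blocked one

## Task

One of the three emptied resin syringes in the rack has a plug of set resin hidden in its barrel, so its plunger sticks part-way. Press each plunger down gently: one that runs freely goes fully home and its syringe stays standing in the rack; when one stiffens part-way do not force it (never push with more than about 12 N), leave its plunger where it stuck and stand that syringe, nozzle down and without dropping it, in the steel reject beaker. Leave the beaker upright and the other things on the bench alone.

Things in the scene. Friction and masses are not known exactly. Their poses are not given: they have to be found in the camera images.
- rack: white plastic syringe rack fixed to the bench, 80 mm along x, 268 mm along y (the row), 82 mm high at its end panels; origin: centre of its underside. Three places at y = -80, 0, +80 mm: 28 mm holes in a guide deck (z 62 to 70 mm) above 12 mm holes in the lower deck, on whose top (z 30 mm) the barrels stand. A syringe must rise 56 mm to clear the guide deck
- sole: the rack's lower deck, on which the syringes stand: it takes the push on a plunger plus the syringe's weight. Origin and axes those of the rack
- syringe_a: one of three like 30 ml resin syringes, opaque black with a white plunger, standing nozzle down in the rack, 40 to 85 g. Origin: on the axis, on the barrel's underside (the shoulder that stands on the lower deck), z up. Barrel 25 mm across, z 0 to 96 mm; finger flange z 96 to 100 mm, 26 mm along x by 46 mm along y; nozzle 6 mm across, down to z -14 mm. Any of the three may be the bad one, whatever its name or place
- plunger_a (a joint): travel of syringe_a's plunger, m, grows as pressed: 0 drawn (starts 0 to 0.012), 0.060 fully home. It slides against a steady 2 to 3 N and stays where left. A good one runs to 0.060, where its rubber tip meets the barrel's end and gives 2.5 N per mm. The bad one runs as freely until it meets the plug of set resin somewhere from 0.025 to 0.045, then stiffens 2.5 N per mm (hard after 8 mm, springs back 1 to 2 mm)
- thumb_a (a point): centre of the upper face of the thumb pad of syringe_a: 176 mm above the syringe's origin when fully drawn, 116 mm when fully home
- syringe_b: a syringe just like syringe_a: same sizes, origin and axes. Its plunger's rod is 8 mm across, with a round thumb pad 26 mm across and 4 mm thick
- plunger_b (a joint): travel of syringe_b's plunger, m; same meaning, range and behaviour as plunger_a
- thumb_b (a point): centre of the upper face of the thumb pad of syringe_b: 176 mm above the syringe's origin when fully drawn, 116 mm when fully home
- syringe_c: a syringe just like syringe_a: same sizes, origin and axes. Its plunger's rod is 8 mm across, with a round thumb pad 26 mm across and 4 mm thick
- plunger_c (a joint): travel of syringe_c's plunger, m; same meaning, range and behaviour as plunger_a
- thumb_c (a point): centre of the upper face of the thumb pad of syringe_c: 176 mm above the syringe's origin when fully drawn, 116 mm when fully home
- pot: straight-sided open steel beaker for rejects, 300 g, free on the bench to the left or right of the rack; 58 mm across, 75 mm high, wall 3 mm (52 mm inside), inner floor 4 mm above its underside; a syringe let go in it leans on its rim; origin: centre of its underside
- pen_pot: black pen pot, 76 mm across, 95 mm high, with a pair of scissors and a pencil standing in it up to 160 mm; a bystander, origin under its centre
- stain_bottle: amber stain bottle with a black cap, 40 mm across, 85 mm high; a bystander, origin under its centre
- slide_box: flat grey slide box, 92 x 112 x 39 mm; a bystander, origin under its centre
There are look-alikes about, which are no part of the job. What is shaped like the syringe_c but blue or pink is not meant.

How it is judged:
At the end, for the whole second after the job is handed in: Two syringes stand upright on the rack's lower deck, plungers home within 3 mm; the blocked one stands or leans nozzle down in the upright steel beaker (pot), its base at most 35 mm above the beaker's underside, plunger left part-way (travel 18 to 50 mm); all released and at rest ((((value of joint plunger_a between 0.018 and 0.05 m and horizontal distance between syringe_a and pot below 0.035 m and z of syringe_a in the frame of pot between 0 and 0.035 m and angle between syringe_a's own z axis and vertical below 0.7 rad and linear speed of syringe_a below 0.02 m/s and angle between pot's own z axis and vertical below 0.12 rad and height (world z) of pot below 0.01 m) and (value of joint plunger_b above 0.057 m and z of syringe_b in the frame of rack between 0.025 and 0.036 m and x of syringe_b in the frame of rack between -0.01 and 0.01 m and y of syringe_b in the frame of rack between -0.1 and 0.1 m and angle between syringe_b's own z axis and vertical below 0.09 rad and linear speed of syringe_b below 0.02 m/s) and (value of joint plunger_c above 0.057 m and z of syringe_c in the frame of rack between 0.025 and 0.036 m and x of syringe_c in the frame of rack between -0.01 and 0.01 m and y of syringe_c in the frame of rack between -0.1 and 0.1 m and angle between syringe_c's own z axis and vertical below 0.09 rad and linear speed of syringe_c below 0.02 m/s)) or ((value of joint plunger_b between 0.018 and 0.05 m and horizontal distance between syringe_b and pot below 0.035 m and z of syringe_b in the frame of pot between 0 and 0.035 m and angle between syringe_b's own z axis and vertical below 0.7 rad and linear speed of syringe_b below 0.02 m/s and angle between pot's own z axis and vertical below 0.12 rad and height (world z) of pot below 0.01 m) and (value of joint plunger_a above 0.057 m and z of syringe_a in the frame of rack between 0.025 and 0.036 m and x of syringe_a in the frame of rack between -0.01 and 0.01 m and y of syringe_a in the frame of rack between -0.1 and 0.1 m and angle between syringe_a's own z axis and vertical below 0.09 rad and linear speed of syringe_a below 0.02 m/s) and (value of joint plunger_c above 0.057 m and z of syringe_c in the frame of rack between 0.025 and 0.036 m and x of syringe_c in the frame of rack between -0.01 and 0.01 m and y of syringe_c in the frame of rack between -0.1 and 0.1 m and angle between syringe_c's own z axis and vertical below 0.09 rad and linear speed of syringe_c below 0.02 m/s)) or ((value of joint plunger_c between 0.018 and 0.05 m and horizontal distance between syringe_c and pot below 0.035 m and z of syringe_c in the frame of pot between 0 and 0.035 m and angle between syringe_c's own z axis and vertical below 0.7 rad and linear speed of syringe_c below 0.02 m/s and angle between pot's own z axis and vertical below 0.12 rad and height (world z) of pot below 0.01 m) and (value of joint plunger_a above 0.057 m and z of syringe_a in the frame of rack between 0.025 and 0.036 m and x of syringe_a in the frame of rack between -0.01 and 0.01 m and y of syringe_a in the frame of rack between -0.1 and 0.1 m and angle between syringe_a's own z axis and vertical below 0.09 rad and linear speed of syringe_a below 0.02 m/s) and (value of joint plunger_b above 0.057 m and z of syringe_b in the frame of rack between 0.025 and 0.036 m and x of syringe_b in the frame of rack between -0.01 and 0.01 m and y of syringe_b in the frame of rack between -0.1 and 0.1 m and angle between syringe_b's own z axis and vertical below 0.09 rad and linear speed of syringe_b below 0.02 m/s)))); the robot touches nothing.
It fails at once if a syringe was pressed on the rack's lower deck with more than 15 N (a plunger forced) (contact force between any of syringe_a, syringe_b, syringe_c and sole above 15 N).
It fails at once if a syringe was dropped (over 0.8 m/s out of the fingers) ((linear speed of syringe_a above 0.8 m/s and contact force between the fingers and syringe_a below 0.05 N) or (linear speed of syringe_b above 0.8 m/s and contact force between the fingers and syringe_b below 0.05 N) or (linear speed of syringe_c above 0.8 m/s and contact force between the fingers and syringe_c below 0.05 N)).
It fails at once if a bystander (pen pot, stain bottle, slide box) was moved by more than 15 mm or tipped (distance of any of pen_pot, stain_bottle, slide_box from where it was at the start of the episode above 0.015 m or angle between any of pen_pot, stain_bottle, slide_box's own z axis and vertical above 0.2 rad).
It also fails if it takes over 62 s, if anything falls off the work surface, if the arm or the gripper's body presses on something with over 40 N, if the wrist force passes 120 N, or if a joint passes its speed limit or range.

## Robot

A 7-joint arm with a two-finger parallel gripper is mounted at the origin on the work surface. World frame = base frame: x ahead of the robot, y to its left, z up, the work surface at z = 0. Lengths are in m, angles in rad, forces in N, time in s.
With the tool pointing down it reaches from about 0.4 to 0.9 m from the base axis. Payload 5.5 kg.
Tool frame: the origin (TCP) lies midway between the tips of the shut fingers; the grasp point (between the pads) lies 19 mm behind it (manip.grip_depth is the distance from the TCP to the grasp point, in m); z points along the fingers, x is the direction in which the jaws open and shut, and the axes are right-handed (so a half turn about z gives the same grasp; the last joint's range is limited). The gripper opens to 92 mm and grips with 3 to 60 N. Pads are 19 mm wide; open, the fingers measure 130 mm over their backs; the gripper's body (75 mm by 190 mm) begins 47 mm behind the grasp point.
Start: joints at [-0.896, 0.501, -0.427, 1.55, 0.221, 1.138, -0.21], TCP at [0.26, 0.596, 0.227] pointing down, gripper open.
Joint ranges: [-2.88, 2.88], [-0.31, 2.03], [-1.54, 1.56], [0.2, 2.42], [-1.41, 4.55], [0.19, 2.02], [-2.57, 2.57]. Speed limits (rad/s): [2.57, 2.57, 3.14, 3.14, 3.14, 3.14, 3.14].

## Interface

Orientations are given as a unit quaternion [x, y, z, w].
In Python, from bench import manip, effector, viewer gives the robot as it stands. Calls block until the motion is done:
- manip.move_pose(position, orientation): joint-space move of the TCP to a pose.
- manip.servo_line(position, ori=None, vel=0.15): straight line of the TCP; ori=None keeps the orientation; vel is the mean speed in m/s.
- manip.movej(angles): joint-space move.
- effector.open_jaws() and effector.close(f_grip=None): open the fingers fully, or close them until they stop; f_grip is the grip in N (None keeps the last).
- manip.sleep(seconds).
- manip.solve_ik(position, orientation): joint angles nearest the present ones, or None.
- viewer.get_image(name): name is "side" or "top" or "wrist"; returns the picture (400x640x3 uint8, red, green, blue); there is no depth.
- viewer.get_calibration(name): a dict with "vfov" (degrees; the focal length in pixels is half the picture's height over the tangent of half this angle, whatever the lens; pixels are square), "cx", "cy" (the principal point, pixels), "eye" and "attitude" of the camera in the world. Camera axes: x right, y down, z forward; pixel columns grow to the right and rows downward; lengths in m; the calibration is good to about 2 mm. A picture is of the moment at which its call begins: read the wrist's pose just before it. get_calibration takes no time and is no camera call; for the wrist camera it gives the pose at the moment of the call.
A pose or a line that the arm cannot do raises manip.PlanningError and nothing moves.
- manip.hand_in(): hands the job in, once; it reports no verdict.
Readings, each from a call of its own:
- manip.current_clock(): time.
- manip.current_q(): joint angles.
- manip.current_joint_velocities(): joint speeds.
- manip.current_tau(): joint torques, N m.
- manip.current_tool_pos(): TCP position.
- manip.current_tcp_rot(): TCP orientation.
- manip.current_force(): force on the tool from outside, world axes, zero at the start.
- manip.current_wrist_torque(): the same for the moment, N m.
- manip.current_finger_gap(): finger opening in m.
Only numpy, scipy, OpenCV 4.12 (cv2) and the standard library are available. Lean on these libraries where they do the work, as an engineer would, in place of code of your own. Each camera call takes 0.05 s, during which the arm holds its last target. There are 200 camera calls.

## Working session

There is one attempt and no reset: what is moved stays moved. The work goes in short steps, each a Python script; the robot and the scene stay as the last script left them, time stands still between calls to the robot, and variables do not carry over. Pictures are saved under pics/ and viewed, about 8 in all and at most 12, crops included, and the job is handed in when it is done.

```bash
mkdir -p pics; ls
python3 - <<'E'
from bench import manip, effector, viewer
import cv2, numpy as np
for n in ("top","side"):
    cv2.imwrite(f"pics/{n}0.png", viewer.get_image(n)[:,:,::-1]); print(n, viewer.get_calibration(n))
print(viewer.get_calibration("wrist"), manip.current_tool_pos(), manip.current_tcp_rot(), manip.current_force(), manip.current_clock(), manip.current_finger_gap())
E
```

```text
pics
top {'vfov': 48.78126957162156, 'cx': 315.9246193863945, 'cy': 198.44952035509223, 'eye': array([ 4.62900844e-01, -1.73156271e-04,  1.03955888e+00]), 'attitude': array([-0.70302289,  0.70667626, -0.04752565,  0.06409988])}
side {'vfov': 48.98374061085224, 'cx': 316.77501519737325, 'cy': 202.19327699171967, 'eye': array([ 0.51339683, -0.59668912,  0.80673683]), 'attitude': array([ 0.93128156, -0.07694951,  0.03029872, -0.35478925])}
{'vfov': 65.81181243880933, 'cx': 319.180568360435, 'cy': 192.35548411709416, 'eye': array([0.18981987, 0.62626357, 0.38416338]), 'attitude': array([0.82788461, 0.54185252, 0.07877229, 0.12164642])} [0.25993126 0.59508736 0.2257881 ] [ 8.36720512e-01  5.47629464e-01 -7.45270147e-04  4.46171188e-04] [-0.84690851  0.03032093  0.31339776] 0.1 0.09233593944482416
```

View pics/top0.png

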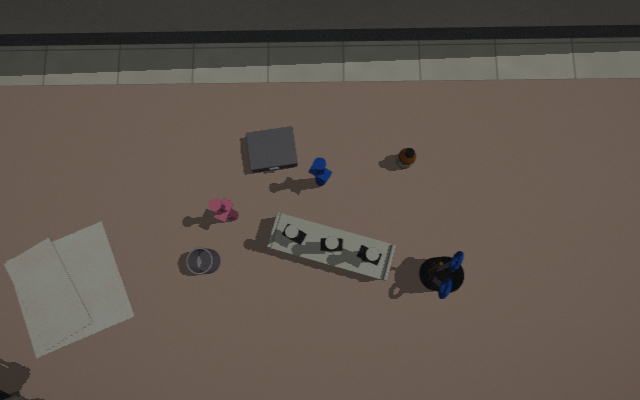

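View pics/side0.png

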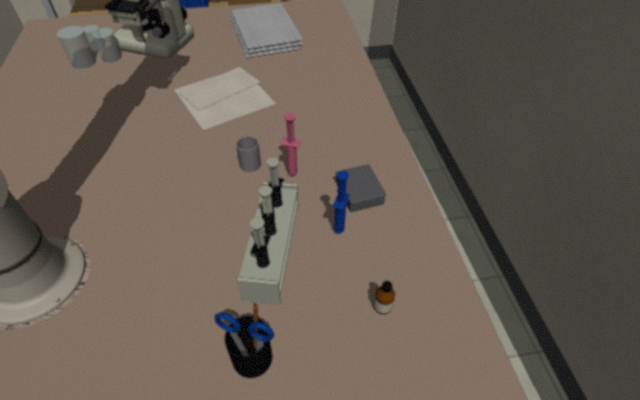

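The top view shows the rack at about (332,246), with three white thumb pads at about (292,231), (332,243) and (373,254). The beaker is at (199,260), the pink and blue look-alikes at (223,208) and (320,170), and the pen pot at (442,274). I'll locate these by ray casting.

```bash
cat > h.py <<'E'
from bench import manip, effector, viewer
import cv2, numpy as np
from scipy.spatial.transform import Rotation as R
def ray(c, uv, ):
    f=200/np.tan(np.radians(c["vfov"])/2)
    d=R.from_quat(c["attitude"]).apply([(uv[0]-c["cx"])/f,(uv[1]-c["cy"])/f,1]); return np.array(c["eye"]),d
def onz(c,uv,z):
    e,d=ray(c,uv); return e+d*(z-e[2])/d[2]
def proj(c,p):
    f=200/np.tan(np.radians(c["vfov"])/2)
    q=R.from_quat(c["attitude"]).inv().apply(np.array(p)-c["eye"]); return q[0]/q[2]*f+c["cx"],q[1]/q[2]*f+c["cy"]
def tri(c1,u1,c2,u2):
    e1,d1=ray(c1,u1);e2,d2=ray(c2,u2)
    t=np.linalg.lstsq(np.c_[d1,-d2],e2-e1,rcond=None)[0]
    a,b=e1+d1*t[0],e2+d2*t[1]; return (a+b)/2,np.linalg.norm(a-b)
E
python3 - <<'E'
from h import *
c=viewer.get_calibration("top"); im=cv2.imread("pics/top0.png"); s=viewer.get_calibration("side"); si=cv2.imread("pics/side0.png")
hsv=cv2.cvtColor(im,cv2.COLOR_BGR2HSV)
print("rack px", im[230,315], im[231,292], im[260,199], "bench",im[300,300])
for z,uvs in ((0.082,[(280,215),(395,244),(388,277),(269,247)]),):
    for u in uvs: print(u,onz(c,u,z))
for n,u,z in (("pot",(199.5,260),.075),("pink",(223,208),.1),("blue",(320,170),.1),("pen",(442,274),.095),("bottle",(407,157),.085),("box",(272,150),.039)): print(n,onz(c,u,z))
for a,b in (((292,231),(273,163)),((332,243),(266,190)),((372.5,254),(258,225))): print(tri(c,a,s,b))
cv2.imwrite("pics/z.png",np.vstack([cv2.resize(im[195:295,180:400],None,fx=3,fy=3,interpolation=3)[:, :660],cv2.resize(si[130:310,215:325],(330,540),interpolation=3)[:280].repeat(2,1)*0+0][:1]))
cv2.imwrite("pics/zs.png",cv2.resize(si[130:310,190:350],None,fx=3.3,fy=3.3,interpolation=3))
E
```

```text
rack px [113 123 121] [114 123 121] [98 92 97] bench [ 82  92 107]
(280, 215) [0.57943684 0.10091349 0.082     ]
(395, 244) [ 0.51501539 -0.14796495  0.082     ]
(388, 277) [ 0.44506627 -0.13091478  0.082     ]
(269, 247) [0.50979546 0.12413155 0.082     ]
pot [0.48260534 0.2766186  0.075     ]
pink [0.5932375  0.22261335 0.1       ]
blue [0.6754369  0.01258258 0.1       ]
pen [ 0.45117999 -0.24217698  0.095     ]
bottle [ 0.70660759 -0.17999173  0.085     ]
box [0.73818133 0.12571249 0.039     ]
(array([0.53479819, 0.0659806 , 0.1900047 ]), np.float64(0.0005060077861121298))
(array([ 0.51254941, -0.0108691 ,  0.19343717]), np.float64(0.002285899093654377))
(array([ 0.49107341, -0.08832875,  0.18609355]), np.float64(0.0012134566485209645))
```

View pics/z.png

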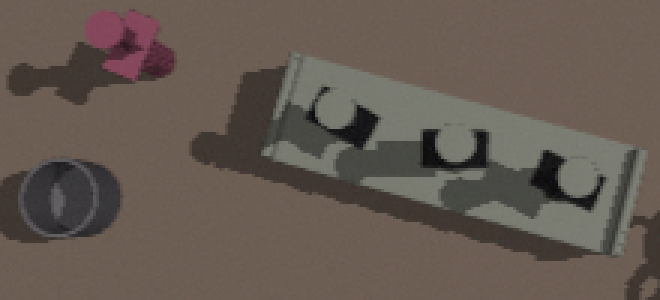

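View pics/zs.png

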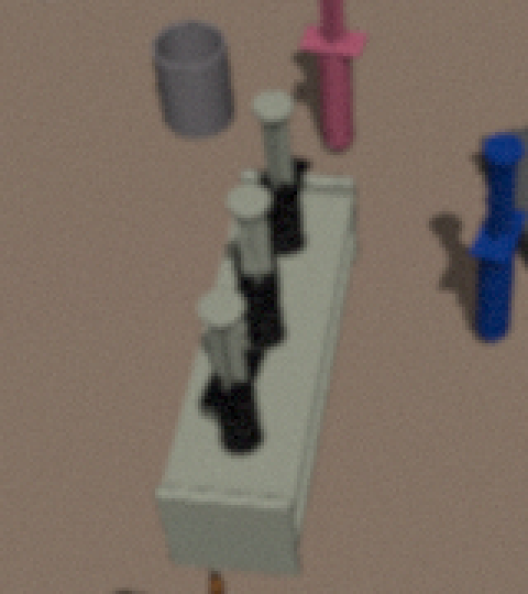

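```bash
cat >> h.py <<'E'
YAW=-0.252; PHI=YAW
def dq(psi): return [np.cos(psi/2),np.sin(psi/2),0,0]
PADS=[np.array(p) for p in ((.534,.0655),(.5125,-.012),(.4915,-.0895))]
POT=np.array([.4826,.2766])
E
python3 - <<'E'
from h import *
for psi in (YAW,YAW+np.pi,YAW-np.pi):
  print(psi,[(manip.solve_ik([*p,z],dq(psi)) is not None) for p in PADS for z in (.14,.34)])
for psi in np.arange(-1.6,3.2,.4):
  print(round(psi,2),[(manip.solve_ik([*POT,z],dq(psi)) is not None) for z in (.14,.34)],end=" ")
p=manip.current_tool_pos()
q0=manip.current_q()
manip.move_pose([p[0]+.1,p[1]-.15,.34],manip.current_tcp_rot())
manip.move_pose([*(PADS[1]+[-.02,0]),.33],dq(YAW)); effector.close(20)
c=viewer.get_calibration("wrist"); im=viewer.get_image("wrist"); cv2.imwrite("pics/w1.png",im[:,:,::-1])
import pickle; pickle.dump(c,open("w1.pkl","wb"))
print(c,manip.current_tool_pos(),manip.current_clock(),manip.current_q(),[proj(c,[*p,.2]) for p in PADS])
for i in range(5): print(manip.current_force()); manip.sleep(.02)
E
```

```text
-0.252 [True, True, True, True, True, True]
2.8895926535897933 [True, True, True, True, True, False]
-3.393592653589793 [True, True, True, True, True, False]
-1.6 [True, True] -1.2 [True, True] -0.8 [True, True] -0.4 [True, True] -0.0 [True, True] 0.4 [True, True] 0.8 [True, True] 1.2 [True, True] 1.6 [True, True] 2.0 [True, True] 2.4 [True, True] 2.8 [True, True] 3.2 [True, True] {'vfov': 65.81181243880933, 'cx': 319.180568360435, 'cy': 192.35548411709416, 'eye': array([0.51234812, 0.06286425, 0.48837855]), 'attitude': array([ 0.98166567, -0.12451942, -0.01758385,  0.14324189])} [ 0.492505   -0.01199248  0.33001339] 4.1833 [-2.37910335e-02  9.49869106e-02 -6.89954167e-03  1.81398597e+00
  7.15288309e-04  1.23260684e+00 -2.82855266e-01] [(np.float64(341.70676124955475), np.float64(90.88183102797643)), (np.float64(338.4225852580372), np.float64(178.90343397485938)), (np.float64(336.0791788451788), np.float64(254.18406979936188))]
[-0.39056315 -0.37018681  0.42784008]
[ 0.3814027  -0.28162504  0.19913814]
[0.91762952 0.29763467 0.44470204]
[-0.14834496 -0.33158687 -0.03760191]
[0.3394792  0.04419936 0.20169258]
```

View pics/w1.png

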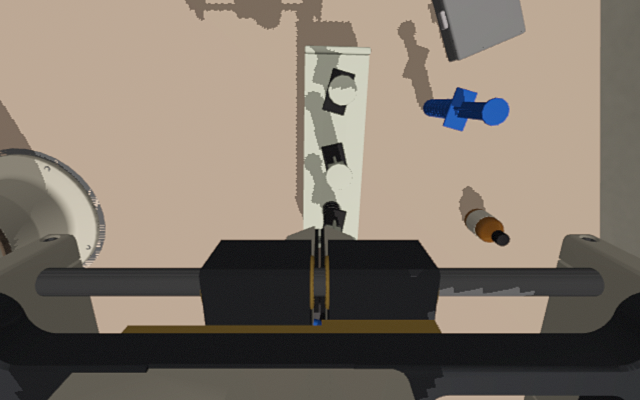

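The wrist view shows the first two pads at about (342,90) and (339,176), within 3 px of my predictions. The only correction is pad 2, by about +2 mm in y. Next I'll press the first plunger with force steps.

```bash
cat >> h.py <<'E'
PADS[1]=np.array([.5125,-.0103]); PADS[2]=np.array([.4915,-.0885])
def fz(n=3):
    s=[]
    for i in range(n): s.append(manip.current_force()[2]); manip.sleep(.01)
    return float(np.mean(s))
def press(p,thr=5.5):
    manip.move_pose([*p,.225],dq(YAW)); b=fz(8)
    manip.servo_line([*p,.187],vel=.06); z=.187; log=[(z,round(fz()-b,1))]
    while log[-1][1]<thr and z>.1435:
        z-=.0015 if z>.15 else .001
        manip.servo_line([*p,z],vel=.04); log.append((round(z,4),round(fz()-b,1)))
    zt=manip.current_tool_pos()[2]; f=manip.current_force()
    manip.servo_line([*p,.225],vel=.15)
    print("base",b,"stop z",zt,"travel",.206-zt,f-[0,0,b],log,manip.current_clock())
E
python3 - <<'E'
from h import *
press(PADS[0])
E
```

```text
base 0.18403011905913 stop z 0.15905391017261117 travel 0.04694608982738882 [0.42009545 0.37374811 4.71756387] [(0.187, 0.1), (0.1855, -0.3), (0.184, 0.8), (0.1825, 0.9), (0.181, 0.0), (0.1795, -0.3), (0.178, 0.3), (0.1765, -0.2), (0.175, -0.2), (0.1735, 0.5), (0.172, 0.2), (0.1705, 0.4), (0.169, 0.7), (0.1675, 0.4), (0.166, 0.4), (0.1645, 0.2), (0.163, -0.4), (0.1615, 0.9), (0.16, 3.2), (0.1585, 6.1)] 11.5667
```

```bash
python3 - <<'E'
from h import *
press(PADS[1])
E
python3 - <<'E'
from h import *
press(PADS[2])
manip.move_pose([.40,-.08,.36],dq(YAW))
a=viewer.get_image("side")[120:300,200:340]; b=viewer.get_image("top")[190:290,180:400]
cv2.imwrite("pics/top2.png",viewer.get_image("top")[:,:,::-1])
o=np.zeros((600,760,3),np.uint8)
x=cv2.resize(a[...,::-1],None,fx=3,fy=3,interpolation=3)[:300]; o[:300,:420]=x[:300]
cv2.imwrite("pics/s2.png",cv2.resize(a[...,::-1],None,fx=3.3,fy=3.3,interpolation=3)); cv2.imwrite("pics/t2.png",cv2.resize(b[...,::-1],None,fx=3.5,fy=3.5,interpolation=3))
print(manip.current_clock())
E
```

```text
base -0.035903418919624036 stop z 0.14389298181428364 travel 0.062107018185716345 [-0.41418509  0.2587001   5.34123039] [(0.187, 0.5), (0.1855, 0.4), (0.184, 1.1), (0.1825, 1.5), (0.181, 1.0), (0.1795, 0.8), (0.178, 0.8), (0.1765, 0.9), (0.175, 1.0), (0.1735, 0.8), (0.172, 0.8), (0.1705, 1.0), (0.169, 0.9), (0.1675, 0.8), (0.166, 1.0), (0.1645, 1.0), (0.163, 0.7), (0.1615, 0.5), (0.16, 0.4), (0.1585, 1.2), (0.157, 1.2), (0.1555, 0.6), (0.154, 0.6), (0.1525, 0.6), (0.151, 1.3), (0.1495, 1.1), (0.1485, 1.4), (0.1475, 1.9), (0.1465, 1.4), (0.1455, 2.8), (0.1445, 4.7), (0.1435, 5.7)] 22.075
base -0.17906025476969825 stop z 0.14385764702456938 travel 0.06214235297543061 [-0.42430068 -0.65869877  5.93498483] [(0.187, 0.3), (0.1855, 0.6), (0.184, 1.7), (0.1825, 1.5), (0.181, 0.8), (0.1795, 1.0), (0.178, 0.9), (0.1765, 0.5), (0.175, 0.5), (0.1735, 1.2), (0.172, 1.1), (0.1705, 1.5), (0.169, 0.6), (0.1675, 1.1), (0.166, 1.1), (0.1645, 1.0), (0.163, 0.8), (0.1615, 0.6), (0.16, 1.2), (0.1585, 1.2), (0.157, 0.8), (0.1555, 1.3), (0.154, 0.9), (0.1525, 0.7), (0.151, 1.3), (0.1495, 0.9), (0.1485, 1.3), (0.1475, 1.1), (0.1465, 1.6), (0.1455, 2.5), (0.1445, 4.5), (0.1435, 5.4)] 32.5833
33.425
```

View pics/s2.png

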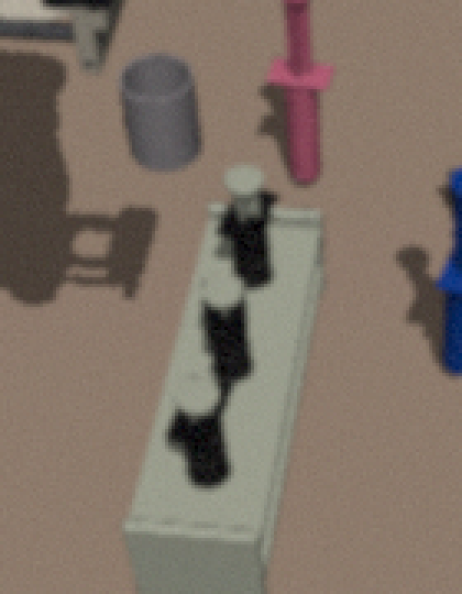

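All three plungers pressed: in this view slot 0 (pad at crop (244,181)) stands proud and stuck at about 46 mm of travel. The other two are home. I'll grip the stuck syringe by its thumb pad, because plunger friction (at least 2 N) exceeds its weight (at most 0.83 N).

Run:
```python
from h import *
c=viewer.get_calibration("top"); s=viewer.get_calibration("side")
print("pot",onz(c,(199.6,260.7),.075),onz(s,(248.5,144.8),.075), "pad0", onz(s,(273.9,174.8),.161))
p=PADS[0]
effector.open_jaws()
manip.move_pose([*p,.215],dq(YAW)); manip.servo_line([*p,.141],vel=.12)
effector.close(15); print("gap",manip.current_finger_gap(),manip.current_force())
b=fz(5); manip.servo_line([*p,.25],vel=.08)
print("gap",manip.current_finger_gap(),"dF",fz(5)-b,manip.current_tool_pos(),manip.current_clock())
a=viewer.get_image("side")[60:280,180:360]
cv2.imwrite("pics/s3.png",cv2.resize(a[...,::-1],None,fx=2.7,fy=2.7,interpolation=3))
```

```text
pot [0.48109279 0.27634101 0.075     ] [0.48408415 0.26632775 0.075     ] pad0 [0.53383172 0.06107343 0.161     ]
gap 0.02441048174153223 [ 1.12468542 -0.15993829  0.29977589]
gap 0.02457682656870449 dF -0.760750154733475 [0.53364432 0.06542176 0.24938048] 39.275
```

View pics/s3.png

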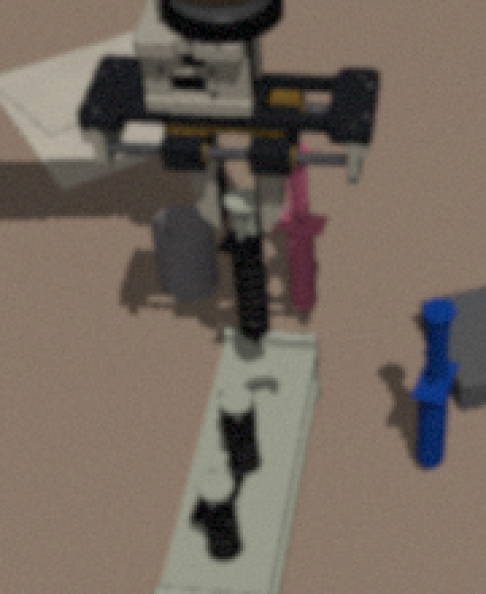

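The syringe is lifted clear: the force change is -0.76 N and the gap is 24.6 mm. It hangs upright with its plunger part-way, its barrel at about (250,290) in the crop. The side and top views differ by several mm on the beaker, so I'll move over it and check from near.

Run:
```python
from h import *
t=np.array([.482,.274])
manip.move_pose([*t,.25],dq(1.115))
manip.sleep(.3)
c=viewer.get_calibration("wrist"); w=viewer.get_image("wrist"); a=viewer.get_image("side"); 
print(manip.current_tool_pos(),manip.current_finger_gap(),manip.current_clock(),[np.round(proj(c,[*t,z])) for z in (.075,.12)])
import pickle; pickle.dump(c,open("w4.pkl","wb"))
o=np.hstack([cv2.resize(w,(544,340)),cv2.resize(a[40:210,180:308],(256,340),interpolation=3)])
cv2.imwrite("pics/w4.png",o[...,::-1]); cv2.imwrite("pics/w4full.png",w[...,::-1])
```

```text
[0.48236354 0.2733318  0.25002062] 0.024728833838028916 40.5917 [array([320., 171.]), array([320., 182.])]
```

View pics/w4.png

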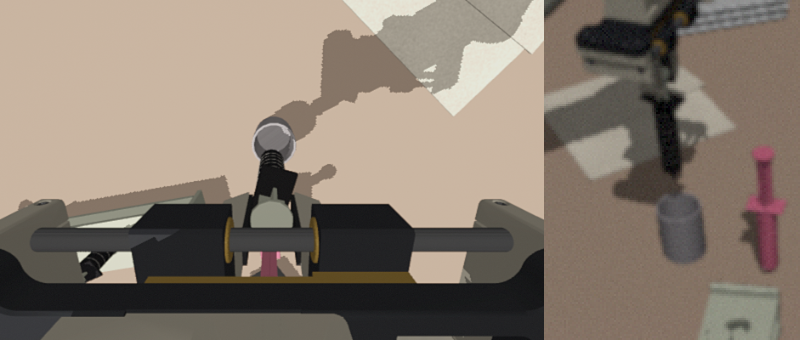

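Run:
```python
from h import *
import pickle; c=pickle.load(open("w4.pkl","rb")); im=cv2.imread("pics/w4full.png")
t=[.48236,.27333]; k=4
o=cv2.resize(im[120:250,240:400],None,fx=k,fy=k,interpolation=2)
for z,r,col in ((.075,.029,(0,255,0)),(0,.029,(255,0,0))):
  pts=np.array([proj(c,[t[0]+r*np.cos(a),t[1]+r*np.sin(a),z]) for a in np.linspace(0,6.28,60)])
  cv2.polylines(o,[np.int32((pts-[240,120])*k)],True,col,1)
for z in (.126,.225): print(z,proj(c,[*t,z]))
cv2.imwrite("pics/w5.png",o)
```

```text
0.126 (np.float64(319.2282139815531), np.float64(183.96338022116726))
0.225 (np.float64(319.2646119313005), np.float64(224.41543085368517))
```

View pics/w5.png

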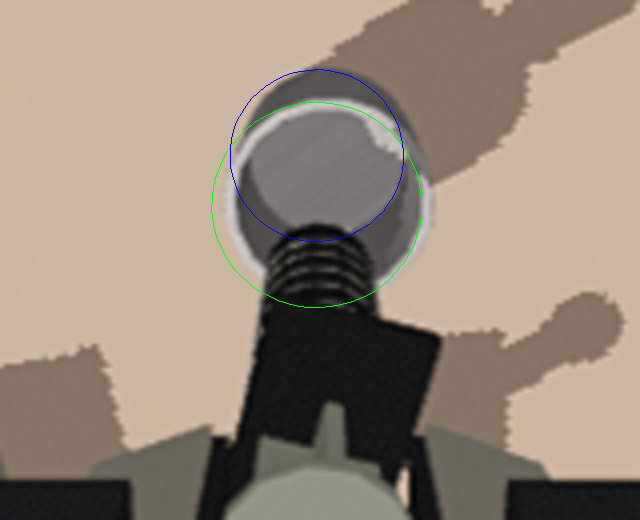

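The rim in the wrist crop is centred about 3.5 px (4 mm) to the right of the green prediction, and the barrel end is about 2 mm towards the camera. I'll correct for both, lower the syringe, lean it on the rim on the side away from the pink one, and release.

Run:
```python
from h import *
import pickle; c=pickle.load(open("w4.pkl","rb"))
X=R.from_quat(c["attitude"]).as_matrix(); right=X[:2,0]/np.linalg.norm(X[:2,0]); up=-X[:2,1]/np.linalg.norm(X[:2,1])
P=np.array([.48236,.27333])+.004*right+.001*up; T=P+.007*up
print("P",P,"right",right,"up",up)
manip.servo_line([*T,.25],vel=.08); b=fz(5)
manip.servo_line([*T,.145],vel=.1); f=fz()-b; print(f)
z=.145
while z>.129 and f<1.0:
    z-=.002; manip.servo_line([*T,z],vel=.05); f=fz()-b
print("z",z,"f",f,manip.current_clock())
if f<3:
    manip.servo_line([*(T+.012*up),z],vel=.04); print(manip.current_force(),manip.current_finger_gap())
    a=viewer.get_image("side"); effector.open_jaws(); manip.sleep(.2)
    manip.servo_line([*(T+.012*up),.27],vel=.15)
    manip.sleep(.3); b2=viewer.get_image("side"); t=viewer.get_image("top")
    o=np.hstack([cv2.resize(i[90:290,200:330],(390,600),interpolation=3) for i in (a,b2)])
    cv2.imwrite("pics/f.png",o[...,::-1]); cv2.imwrite("pics/ft.png",t[...,::-1])
print(manip.current_clock())
```

```text
P [0.48323488 0.27735924] right [0.4428651  0.89658826] up [-0.89657667  0.44288856]
0.4589149843976311
z 0.12899999999999998 f 0.8832102196941769 44.3083
[ 0.49141702  0.26857727 -0.67719442] 0.02448664117869928
47.6583
```

View pics/f.png

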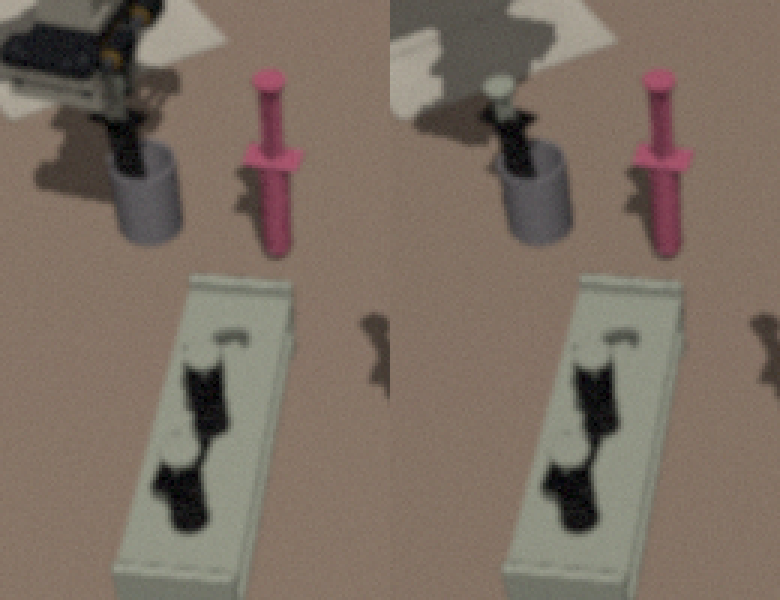

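The picture shows the blocked syringe leaning in the upright beaker at about (515,150) with its plunger still part-way. The other two stand in the rack with plungers home, and the gripper is clear.

Run:
```python
from bench import manip
manip.hand_in(); print(manip.current_clock())
```

```text
the job is handed in; nothing more can be done
the job is handed in; nothing more can be done
```

I found the blocked syringe, stood it in the steel beaker and handed the job in at about 48 s of the 62 s allowed. `hand_in` gives no verdict, so what follows is from my own checks.

- **Blocked syringe:** this was the one in the rack place nearest the beaker. Its plunger stiffened at about 45 mm, and I stopped at about 47 mm of travel and 6 N.
- **Other two:** both plungers ran home, to about 62 mm at the press with under 6.5 N. They are still standing in the rack.
- **Placing:** I lifted the blocked syringe by its thumb pad, lowered it into the beaker, leaned it on the rim and let go.

**Last checks:**
- The final side picture shows it leaning nozzle down in the upright beaker with its plunger still part-way. The gripper is clear and the rack and pink syringe have not moved.
- I did not measure its plunger travel or its height in the beaker again after release.
- I did not view the last top picture, so I did not recheck the pen pot, stain bottle and slide box there. The arm made no contact near them.

**Disagreements:**
- The top and side views differed by up to 10 mm on the beaker's position. A close wrist picture settled it, close to the top view.
- The friction force, read at rest between steps, was only about 0 to 1.5 N against the 2 to 3 N stated for sliding.

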